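Pack a microplate flush in the reading stand and hold it for reading

TASK

Get the plate-reading stand ready: first press the mirror's front tab down until the mirror slopes at 30 degrees. Then take the grey filler wedge by its upright grip, slide it foot-down into whichever gap beside the plate is wide enough for it until it sits on the stage floor, and push it gently against the plate so that the plate's other end is flush with its end stop. The plate is about to be read, so finish while still holding the filler and keeping the plate pressed flush; leave the other things on the bench where they are.

Things in the scene. Friction and masses are not known exactly. Their poses are not given: they have to be found in the camera images.
- stand: Plate-reading stand, fixed. Origin on the bench under its stage's centre; +x points away from the mirror tab, y along the nest, z up. Grey base 205 x 206 x 10 mm (x from -145 to +61 mm); aluminium stage 114 x 206 mm on four posts, floor at z = 133 mm, with a 60 x 116 mm window; the tilting mirror is under it and juts out in front (-x).
- nest (a point): Centre of the nest on the stage's floor; axes as the stand's. The nest is 156 mm long in y between two end stops (inner faces at y = +78 and -78 mm, 14 mm high, 14 mm thick) and 88.4 mm wide in x between fences 10 mm high. The plate lies in it off centre: one gap between plate and end stop is 2 to 7 mm, the other 21 to 26 mm.
- mirror (a joint): Tilt of the mirror, rad: 0 = level, grows as its front (tab) edge goes down; stop at 0.70; 30 degrees = 0.52. Starts at 0.05 to 0.28. Friction hinge, stays where left; about 4 N at the tab moves it. Pivot along the stand's y at stand x = -50, z = 70 mm; mirror 140 x 150 mm, pivoted at mid-length. White pointers on its pivots read against ticks at 0 to 40 degrees, the 30 one longer.
- mirror_tab (a point): Top of the black finger tab at the middle of the mirror's front edge, where it is pressed down; 83 mm from the pivot axis. The tab is 44 mm wide (y), 5 mm thick and runs from 67 to 91 mm from the axis. Moves with the mirror.
- plate_center (a point): Centre (half-way up) of the clear 96-well microplate lying loose in the nest, 127.8 mm long (along the stand's y), 85.4 mm wide, 14.4 mm high, about 70 g. Same axes as the stand. Pushed flush against an end stop its centre is 14.1 mm from the nest's centre along y.
- plate: The same microplate; origin at the centre of its underside.
- filler_center (a point): Centre (28 mm above its underside) of the loose grey plastic filler wedge, about 80 g, standing foot-down on the bench to the left or right of the stand's front. 76 mm long along its own x, 56 mm high; the same turned half round. In the nest it stands with its x along the stand's x; as it goes down, its taper shoves the plate along.
- filler: The same filler wedge; origin at the centre of its underside. Thickness along its own y: foot 10 mm at the bottom, tapering out on both sides to 24 mm at 14 mm height; straight 24 mm from 14 to 22 mm; above that, from 22 to 56 mm, an upright finger grip 16 mm thick (y) and 40 mm long (x), to be taken from above.
- slide_box: White slide box 110 x 44 x 34 mm, loose on the bench, on the opposite side of the stand from the filler; leave alone. Origin at the centre of its underside (as for all the following).
- tip_box: Yellowish pipette-tip box 90 x 128 x 58 mm, behind left; leave alone.
- spare_plate: A second microplate lying on the bench, behind right; leave alone.
- bottle: Amber bottle, 60 mm across, 125 mm high, on the left; leave alone.
- jar: Glass jar with metal lid, 76 mm across, 105 mm high, at the far right; leave alone.
- dish: White dish of rubber stoppers, 150 mm across, 36 mm high, on the right; leave alone.

How it is judged:
By the outcome, as a careful person would: the job done as asked, in the order asked, and still so for the second after the job is handed in, while the arm keeps its last pose, push and grip.
It also fails if it takes over 64 s, if anything falls off the work surface, if the arm or the gripper's body presses on something with over 40 N, if the wrist force passes 120 N, or if a joint passes its speed limit or range.

ROBOT

A 7-joint arm with a two-finger parallel gripper is mounted at the origin on the work surface. World frame = base frame: x ahead of the robot, y to its left, z up, the work surface at z = 0. Lengths are in m, angles in rad, forces in N, time in s.
With the tool pointing down it reaches from about 0.35 to 0.9 m from the base axis. Payload 8.1 kg.
Tool frame: the origin (TCP) lies at the very end of the fingers, on their centre line; the grasp point (between the pads) lies 19 mm behind it; x points along the fingers, z is the direction in which the jaws open and shut, and the axes are right-handed (so a half turn about x gives the same grasp; the last joint's range is limited). The gripper opens to 85 mm and grips with 20 to 120 N. Pads are 22 mm wide; open, the fingers measure 114 mm over their backs; the gripper's body (76 mm by 85 mm) begins 54 mm behind the grasp point. The pads swing forward as they close: fully open they stand 13 mm farther back than shut.
Start: joints at [-1.296, 0.434, 0.025, 1.573, -0.012, 1.134, -0.075], TCP at [0.231, 0.581, 0.231] pointing down, gripper open.
Joint ranges: [-2.62, 2.62], [-0.44, 2.09], [-1.27, 1.32], [0.08, 2.57], [-1.32, 4.46], [0.12, 2], [-2.74, 2.74]. Speed limits (rad/s): [2.22, 2.22, 3.01, 3.01, 3.14, 3.14, 3.14].

INTERFACE

Orientations are given as a unit quaternion [w, x, y, z].
In Python, from workcell import sensors, imaging, workorder gives the robot as it stands.
- The arm moves only by the tool arm_command, never from a script. Its argument "plan" is a list of rows, each a list of 7 numbers: the shift along the world's x, y, z in mm, then the turn, a rotation vector about the world's x, y, z in rad, then the opening, from -1 (shut) to 1 (fully open). A call has 1 to 10 rows; each row shifts and turns the commanded pose from where the row before left it; what a row does not reach is not made up. A row lasts 1/12 s, in which the tool goes at most 41.7 mm and 7.16 degrees, less where a joint would pass 70% of its speed; a pose out of reach is approached as far as the arm can. A call with a gripper value outside its range is refused whole. The fingers move at their own pace and stop on an object; the grip force is fixed at half the most. Time passes only in rows, so rows that do not move let the fingers close. It gives the time, the measured TCP pose, the force and the opening at its end, in the units of the state.
- sensors.state(): the state, without advancing time (a new reading comes with each control period).
- imaging.snapshot(name): name is "scene" or "top" or "wrist"; returns a dict with "frame" (400x640x3 uint8, red, green, blue), "fx", "fy", "cx", "cy" (pixels), "camera_from_world" (4x4, takes a point from world to camera coordinates). Camera axes: x right, y down, z forward; pixel columns grow to the right and rows downward; lengths in m; the calibration is good to about 2 mm. A picture is of the moment at which its call begins. There is no depth.
- workorder.sign_off(): hands the job in, once; it reports no verdict.
The state is a dict: "clock": time; "joint_positions": joint angles; "dq": joint speeds; "tau": joint torques, N m; "position": TCP position; "eef_rot": TCP orientation; "force": force on the tool from outside, world axes, zero at the start; "ft_torque": the same for the moment, N m; "gripper_width": opening from 0.0 (shut) to 1.0 (fully open).
Only numpy, scipy, OpenCV 4.12 (cv2) and the standard library are available. Lean on these libraries where they do the work, as an engineer would, in place of code of your own. Each camera call takes 0.05 s, during which the arm holds its last target.

## Working session

There is one attempt and no reset: what is moved stays moved. The work goes in short steps, Python scripts to look and compute and a tool call to move; the robot and the scene stay as the last step left them, time stands still between calls to the robot, and variables do not carry over. Pictures are saved under pics/ and viewed, and the job is handed in when it is done.

Besides the shell and the picture viewer there is one more tool, called as name(argument=value, ...), one argument or row to a line, values as JSON. arm_command: Moves the arm, as the interface text tells. Its arguments: {"type":"object","properties":{"plan":{"type":"array"}},"required":["plan"]}

```bash
mkdir -p pics; ls
cat > h.py <<'E'
import numpy as np,cv2,pickle
from workcell import sensors,imaging,workorder
def snap(n,f):
    s=imaging.snapshot(n); cv2.imwrite('pics/'+f+'.png',cv2.cvtColor(np.asarray(s['frame']),cv2.COLOR_RGB2BGR))
    pickle.dump(s,open('pics/'+f+'.pkl','wb')); return s
def load(f): return pickle.load(open('pics/'+f+'.pkl','rb'))
def proj(s,p):
    T=np.array(s['camera_from_world']); c=T[:3,:3]@np.asarray(p,float)+T[:3,3]
    return np.array([s['fx']*c[0]/c[2]+s['cx'],s['fy']*c[1]/c[2]+s['cy']])
def ray(s,u,v,z):
    T=np.array(s['camera_from_world']);R=T[:3,:3];o=-R.T@T[:3,3]
    d=R.T@np.array([(u-s['cx'])/s['fx'],(v-s['cy'])/s['fy'],1]); return o+d*(z-o[2])/d[2]
def crop(f,x0,y0,x1,y1,k,out):
    im=cv2.imread('pics/'+f+'.png')[y0:y1,x0:x1]; cv2.imwrite('pics/'+out+'.png',cv2.resize(im,None,fx=k,fy=k,interpolation=cv2.INTER_CUBIC))
E
python3 - <<'E'
from h import *
for n in ['scene','top','wrist']:
    s=snap(n,n+'0'); T=np.array(s['camera_from_world']); print(n,s['fx'],-T[:3,:3].T@T[:3,3],T[2,:3])
print(sensors.state())
E
```

```text
pics
scene 460.38682141915695 [ 1.46911225 -0.75776451  1.06263544] [-0.59376149  0.4972609  -0.63259694]
top 483.1936282434052 [ 0.37796088 -0.017186    1.69940613] [ 0.1260949  -0.0071122  -0.99199269]
wrist 303.2042499391473 [0.15922696 0.60823019 0.37345416] [ 0.27748921 -0.11167467 -0.95421617]
{'clock': 0.15, 'joint_positions': array([-1.29558899,  0.43506799,  0.02494649,  1.57388966, -0.01159564,
        1.13399063, -0.07507076]), 'dq': array([-0.00126494, -0.00208924, -0.00120735, -0.00068135,  0.00180842,
       -0.00032729,  0.00095809]), 'tau': array([ 2.48224627e-03, -6.70883131e+01,  1.02634080e+00, -3.16446626e+01,
        1.57514785e-02,  9.00881452e-03,  8.64061940e-05]), 'position': array([0.23044022, 0.58055328, 0.23070218]), 'eef_rot': array([ 0.58466643, -0.39748033,  0.5853312 ,  0.39694072]), 'force': array([ 0.2550795 ,  0.41398707, -1.21312716]), 'ft_torque': array([-0.01376984,  0.02178434, -0.0346664 ]), 'gripper_width': 1.0025634589668033}
```

View pics/scene0.png

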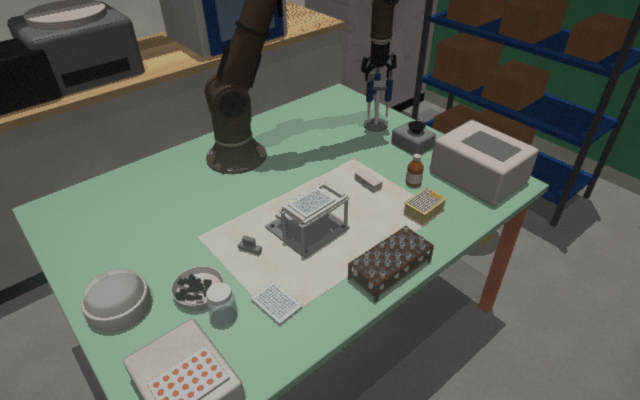

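View pics/top0.png

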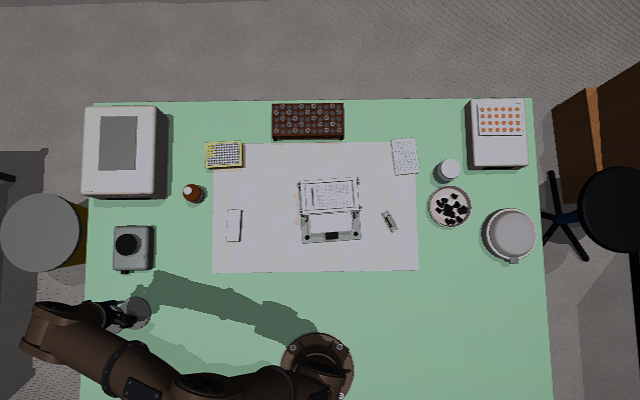

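View pics/wrist0.png

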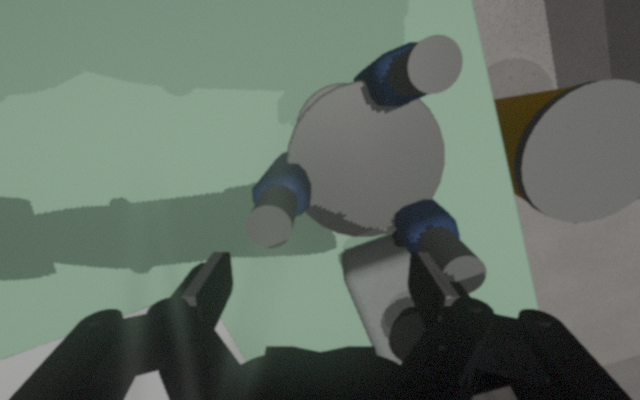

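The top view shows the stand around (330,210), the filler at (389,221) on the right and the slide box at (234,225). I'll enlarge these.

Run:
```python
from h import *
crop('top0',290,170,410,250,6.6,'t0a')
crop('scene0',230,160,390,270,5,'s0a')
```

```text
(no output)
```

View pics/t0a.png

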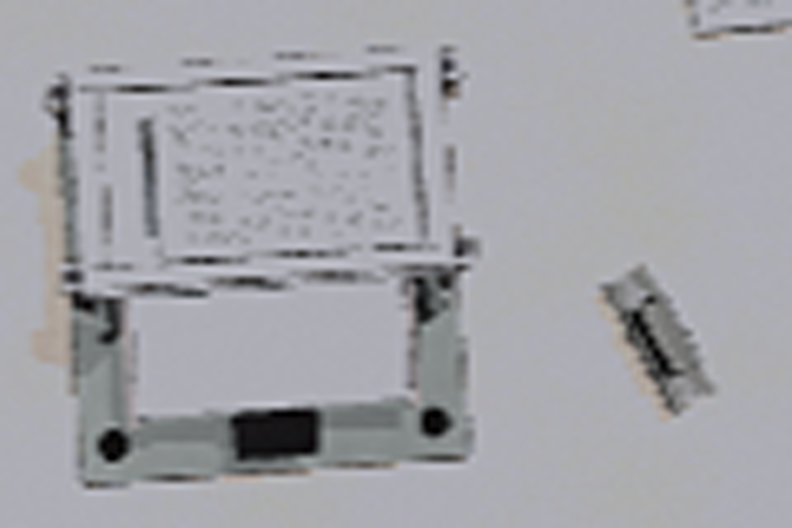

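View pics/s0a.png

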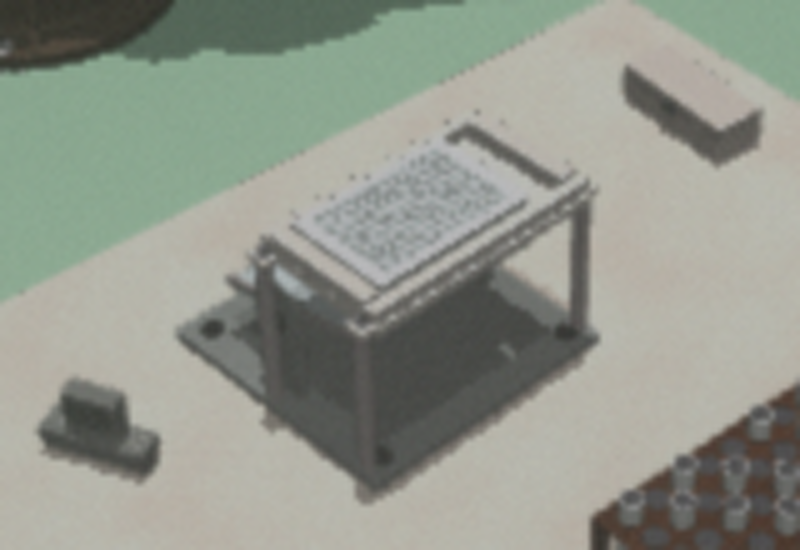

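Run:
```python
from h import *
s=load('top0')
def r(a,b,z): return ray(s,290+(a+.5)/6.6-.5,170+(b+.5)/6.6-.5,z)
for n,a,b,z in [('baseFL',85,485,.01),('baseFR',470,457,.01),('hole L',113,445,.01),('holeR',435,421,.01),('stBL',62,85,.143),('stBR',452,55,.143),('stFL',72,270,.143),('stFR',462,243,.143),('tabFL',237,458,.04),('tabFR',318,452,.04),('filB',625,275,.022),('filF',690,405,.022),('gripF',672,376,.056),('gripB',640,310,.056),('gapL',103,190,.147),('plateL',148,190,.147),('plateR',418,165,.147)]:
    print(n,(r(a,b,z)*1000).round(0))
```

```text
baseFL [427.  41.  10.]
baseFR [ 439. -162.   10.]
hole L [448.  27.  10.]
holeR [ 458. -144.   10.]
stBL [620.  46. 143.]
stBR [ 632. -146.  143.]
stFL [528.  42. 143.]
stFR [ 539. -149.  143.]
tabFL [439. -38.  40.]
tabFR [441. -81.  40.]
filB [ 533. -245.   22.]
filF [ 464. -277.   22.]
gripF [ 477. -263.   56.]
gripB [ 511. -248.   56.]
gapL [567.  27. 147.]
plateL [566.   5. 147.]
plateR [ 577. -128.  147.]
```

```bash
cat >> h.py <<'E'
from scipy.spatial.transform import Rotation as Ro
def tool():
    st=sensors.state();q=np.array(st['eef_rot']);R=Ro.from_quat(q[[1,2,3,0]]).as_matrix();return st,R
E
python3 - <<'E'
from h import *
st,R=tool();print(R.round(3))
s=load('wrist0');T=np.array(s['camera_from_world']);c=-T[:3,:3].T@T[:3,3]
print('cam in tool mm',(R.T@(c-st['position'])*1000).round(1));print('cam axes in tool (rows x,y,z)',(T[:3,:3]@R).round(3)); print(s['cx'],s['cy'])
E
```

```text
[[-0.    -0.929  0.369]
 [-0.001  0.369  0.929]
 [-1.    -0.    -0.001]]
cam in tool mm [-142.8   76.4   -0.7]
cam axes in tool (rows x,y,z) [[ 0.    -0.001  1.   ]
 [-0.299 -0.954 -0.001]
 [ 0.954 -0.299 -0.   ]]
319.9641812461743 197.3208914271054
```

arm_command(
  plan=[
    [5,-10,35,0,0,0.05,1],
    [15,-36,12,0,0,0.05,1],
    [16,-37,10,0,0,0.05,1],
    [16,-37,10,0,0,0.05,1],
    [16,-37,10,0,0,0.05,0],
    [16,-37,10,0,0,0.05,-1],
    [16,-37,5,0,0,0.05,-1],
    [16,-37,5,0,0,0.05,-1],
    [16,-37,5,0,0,0.036,-1],
    [16,-37,5,0,0,0,-1],
  ],
)

```text
clock: 0.98
position: [0.3788, 0.2369, 0.3386]
eef_rot: [0.485, -0.515, 0.485, 0.515]
force: [1.4, 0.5, -0.2]
gripper_width: 0.145
```

arm_command(
  plan=[
    [18,-37,5,0,0,0,-1],
    [18,-37,0,0,0,0,-1],
    [18,-37,0,0,0,0,-1],
    [18,-37,0,0,0,0,-1],
    [18,-37,0,0,0,0,-1],
    [18,-37,0,0,0,0,-1],
    [18,-37,0,0,0,0,-1],
    [0,0,0,0,0,0,-1],
  ],
)

```text
clock: 1.65
position: [0.5063, -0.0287, 0.3435]
eef_rot: [-0.487, 0.513, -0.488, -0.511]
force: [-1.2, -0.5, 0.0]
gripper_width: 0.001
```

Run:
```python
from h import *
snap('wrist','w1'); st,R=tool(); print(st['clock'],st['position'],st['force'],st['gripper_width']); print(R.round(3))
```

```text
1.7 [ 0.50528768 -0.02474895  0.34316112] [ 0.16724835 -0.64081025  0.21651833] -7.577342829258798e-05
[[ 0.    -0.999 -0.05 ]
 [-0.002 -0.05   0.999]
 [-1.     0.    -0.002]]
```

View pics/w1.png

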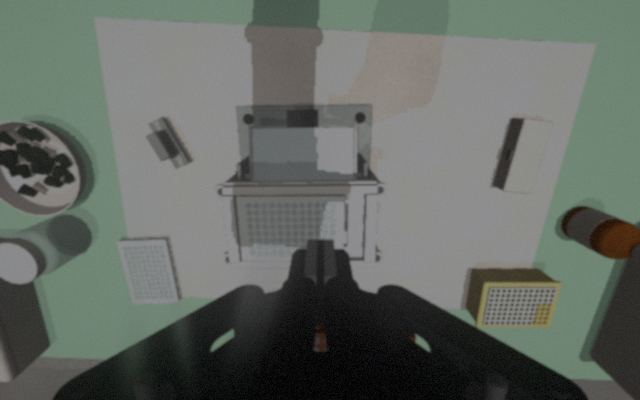

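Run:
```python
from h import *
crop('w1',210,90,400,275,3.2*1.0,'w1a')
crop('w1',130,100,210,180,7,'w1b')
```

```text
(no output)
```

View pics/w1a.png

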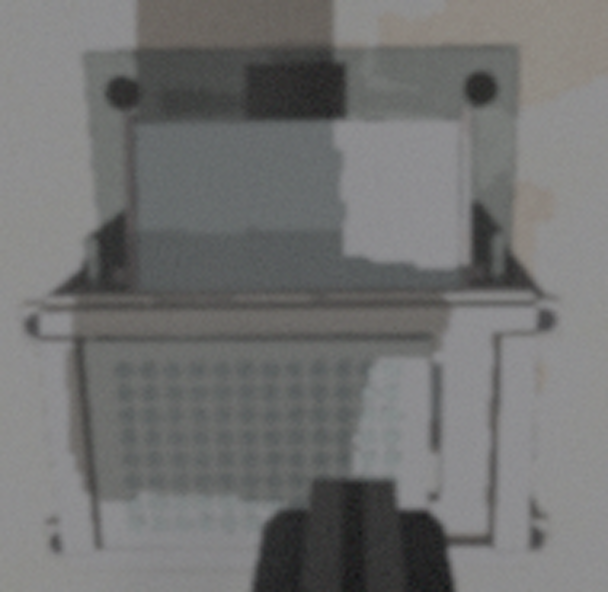

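View pics/w1b.png

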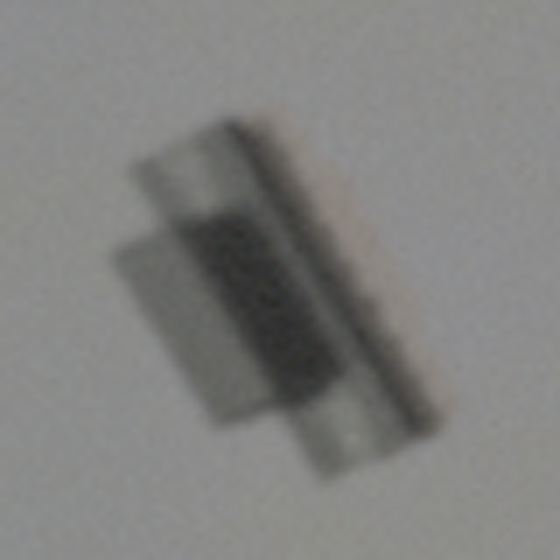

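Run:
```python
from h import *
s=load('w1')
def A(a,b,z): return ray(s,210+(a+.5)/3.2-.5,90+(b+.5)/3.2-.5,z)*1000
def B(a,b,z): return ray(s,130+(a+.5)/7-.5,100+(b+.5)/7-.5,z)*1000
for n,a,b,z in [('baseFR',84,55,.01),('baseFL',518,46,.01),('plateFR',78,340,.147),('gapL stop in',497,400,.147),('plateL',438,400,.147),('stopL front',497,336,.147),('stop back',490,540,.147)]: print(n,A(a,b,z).round(1))
for n,a,b in [('g1',115,250),('g2',178,222),('g3',278,405),('g4',215,425)]: print(n,B(a,b,.056).round(1))
for n,a,b in [('s1',130,165),('s2',235,120),('s3',322,478),('s4',425,435)]: print(n,B(a,b,.022).round(1))
```

```text
baseFR [ 442.7 -160.4   10. ]
baseFL [429.   43.1  10. ]
plateFR [ 539.4 -129.4  147. ]
gapL stop in [555.3  26.  147. ]
plateL [556.3   4.  147. ]
stopL front [530.4  23.7 147. ]
stop back [613.7  28.6 147. ]
g1 [ 485.7 -275.4   56. ]
g2 [ 479.6 -262.1   56. ]
g3 [ 515.5 -245.9   56. ]
g4 [ 520.3 -259.2   56. ]
s1 [ 472.  -289.1   22. ]
s2 [ 461.6 -265.7   22. ]
s3 [ 538.3 -254.6   22. ]
s4 [ 527.5 -230.9   22. ]
```

arm_command(
  plan=[
    [-10,-6,-36,0,0,0,-1],
    [-10,-6,-38,0,0,0,-1],
    [-10,-6,-38,0,0,0,-1],
    [-10,-6,-38,0,0,0,-1],
    [-8,-5,-38,0,0,0,-1],
    [-6,-4,-38,0,0,0,-1],
    [0,0,-25,0,0,0,-1],
    [0,0,0,0,0,0,-1],
  ],
)

```text
clock: 2.37
position: [0.4468, -0.0522, 0.0884]
eef_rot: [0.483, -0.512, 0.487, 0.517]
force: [-0.8, 1.5, 0.5]
gripper_width: -0.0
```

Run:
```python
from h import *
snap('wrist','w2'); st,R=tool(); print(st['clock'],st['position'],st['force'],st['gripper_width']); print(R.round(3))
```

```text
2.4167 [ 0.44857788 -0.05231308  0.09081215] [-0.58438613  0.39204036 -0.08257767] -0.00028348171559776624
[[-0.005 -0.998 -0.059]
 [ 0.    -0.059  0.998]
 [-1.     0.005  0.   ]]
```

View pics/w2.png

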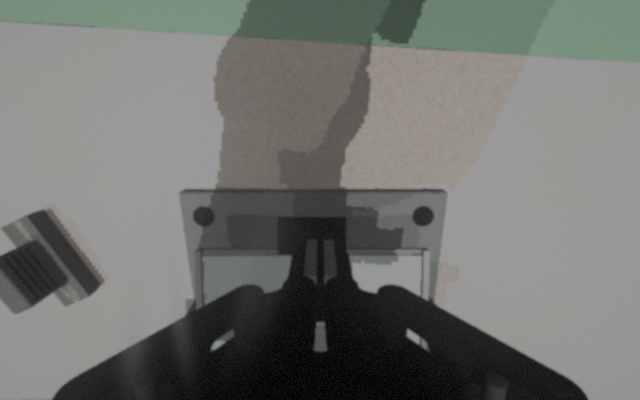

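```bash
python3 - <<'E'
from h import *
from scipy.optimize import brentq
s=load('w2')
for p in [(181,190),(446,191)]: print((ray(s,*p,.01)*1000).round(1))
print('tip proj',proj(s,sensors.state()['position']))
a=.063;X=np.array([np.cos(a),np.sin(a),0]);Y=np.array([-np.sin(a),np.cos(a),0]);Z=np.array([0,0,1])
O=np.array([.5806,-.0496,0])
def pt(x,y,z): return O+X*x+Y*y+Z*z
for nm,row,s_ in [('w2',218,s),('w1',90+65.5/3.2-.5,load('w1'))]:
  for h in (.0,.0025,.005):
    f=lambda th: proj(s_,pt(-.05-.091*np.cos(th)-h*np.sin(th),0,.07-.091*np.sin(th)+h*np.cos(th)))[1]-row
    print(nm,h,[(t,round(f(t),1)) for t in (.05,.1,.15,.2,.25,.3)])
E
crop() { :; }; python3 -c "
from h import *
crop('w2',170,170,460,310,2.7,'w2a')"
```

```text
[ 439.2 -158.9   10. ]
[428.3  42.2  10. ]
tip proj [320.67152275 260.59286845]
w2 0.0 [(0.05, np.float64(8.0)), (0.1, np.float64(5.7)), (0.15, np.float64(3.8)), (0.2, np.float64(2.3)), (0.25, np.float64(1.3)), (0.3, np.float64(0.7))]
w2 0.0025 [(0.05, np.float64(9.4)), (0.1, np.float64(6.8)), (0.15, np.float64(4.7)), (0.2, np.float64(3.0)), (0.25, np.float64(1.8)), (0.3, np.float64(0.9))]
w2 0.005 [(0.05, np.float64(10.9)), (0.1, np.float64(8.0)), (0.15, np.float64(5.6)), (0.2, np.float64(3.7)), (0.25, np.float64(2.2)), (0.3, np.float64(1.2))]
w1 0.0 [(0.05, np.float64(-0.8)), (0.1, np.float64(-0.6)), (0.15, np.float64(-0.3)), (0.2, np.float64(0.2)), (0.25, np.float64(0.9)), (0.3, np.float64(1.7))]
w1 0.0025 [(0.05, np.float64(-0.9)), (0.1, np.float64(-0.8)), (0.15, np.float64(-0.5)), (0.2, np.float64(-0.1)), (0.25, np.float64(0.5)), (0.3, np.float64(1.3))]
w1 0.005 [(0.05, np.float64(-0.9)), (0.1, np.float64(-0.9)), (0.15, np.float64(-0.8)), (0.2, np.float64(-0.4)), (0.25, np.float64(0.1)), (0.3, np.float64(0.7))]
```

View pics/w2a.png

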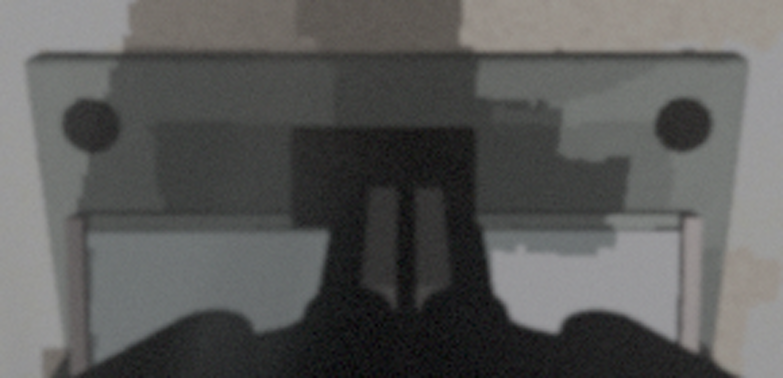

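arm_command(
  plan=[
    [0,-4,-10,0,0,0,-1],
    [0,0,-10,0,0,0,-1],
    [0,0,-6,0,0,0,-1],
    [0,0,-4,0,0,0,-1],
    [0,0,0,0,0,0,-1],
  ],
)

```text
clock: 2.83
position: [0.451, -0.0569, 0.0625]
eef_rot: [-0.485, 0.515, -0.485, -0.514]
force: [-0.6, 0.3, 0.1]
gripper_width: 0.002
```

arm_command(
  plan=[
    [0,0,-3,0,0,0,-1],
    [0,0,-2,0,0,0,-1],
    [0,0,-2,0,0,0,-1],
    [0,0,-2,0,0,0,-1],
    [0,0,0,0,0,0,-1],
  ],
)

```text
clock: 3.25
position: [0.451, -0.057, 0.0533]
eef_rot: [-0.485, 0.515, -0.485, -0.514]
force: [1.1, 0.1, 1.4]
gripper_width: -0.003
```

arm_command(
  plan=[
    [0,0,-3,0,0,0,-1],
    [0,0,-3,0,0,0,-1],
    [0,0,0,0,0,0,-1],
    [0,0,0,0,0,0,-1],
  ],
)

```text
clock: 3.58
position: [0.4504, -0.0571, 0.0472]
eef_rot: [0.485, -0.514, 0.485, 0.514]
force: [-0.3, -0.2, -0.0]
gripper_width: 0.005
```

Run:
```python
from h import *
snap('wrist','w3');snap('top','t3'); print(sensors.state()['force'])
crop('w3',170,170,460,310,2.7,'w3a')
crop('t3',290,170,410,250,6.6,'t3a')
```

```text
[ 0.33519895 -0.64706964  0.13709612]
```

View pics/w3a.png

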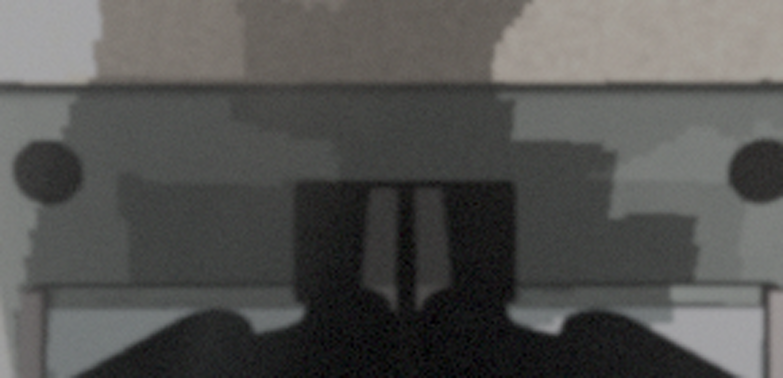

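```bash
cat >> h.py <<'E'
a=.060;X=np.array([np.cos(a),np.sin(a),0]);Y=np.array([-np.sin(a),np.cos(a),0]);Z=np.array([0,0,1])
O=np.array([.5793,-.0495,0])
def pt(x,y,z): return O+X*x+Y*y+Z*z
def tabest(f,uL,uR,v):
    s=load(f);T=np.array(s['camera_from_world']);R=T[:3,:3];o=-R.T@T[:3,3]
    d=s['fx']*.044/(uR-uL); p=o+R.T@(d*np.array([((uL+uR)/2-s['cx'])/s['fx'],(v-s['cy'])/s['fy'],1]))
    q=p-O; lx,ly=q@X,q@Y; print('tab front edge stand frame mm',np.round([lx*1e3,ly*1e3,p[2]*1e3],1))
    print('theta from z',np.degrees(np.arcsin((.07-p[2])/.091)))
E
python3 - <<'E'
from h import *
tabest('w2',170+292/2.7,170+475/2.7,170+127/2.7)
tabest('w3',170+293/2.7,170+514/2.7,170+183/2.7)
E
```

```text
tab front edge stand frame mm [-138.4   -0.4   47.3]
theta from z 14.421471280451795
tab front edge stand frame mm [-136.4   -0.8   41. ]
theta from z 18.553285175150965
```

View pics/t3a.png

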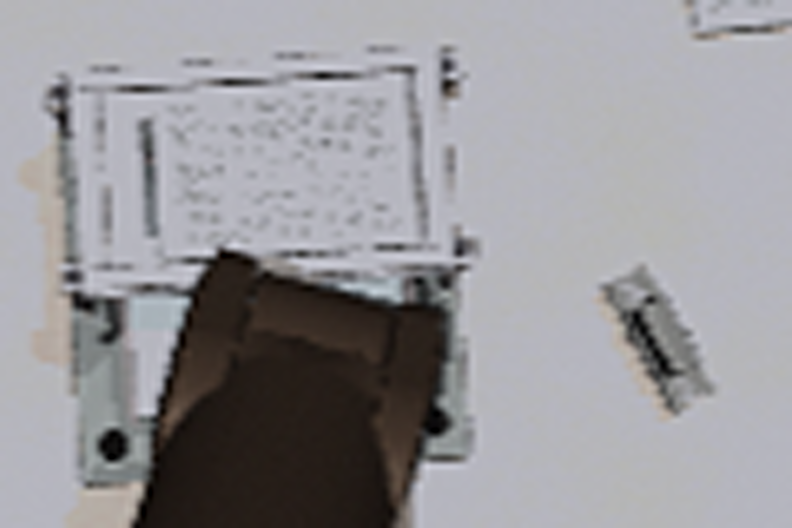

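arm_command(
  plan=[
    [0,0,-3,0,0,0,-1],
    [0,0,-3,0,0,0,-1],
    [0,0,-3,0,0,0,-1],
    [0,0,-3,0,0,0,-1],
  ],
)

```text
clock: 4.02
position: [0.4515, -0.0571, 0.0355]
eef_rot: [-0.486, 0.515, -0.485, -0.514]
force: [-0.1, 0.4, 6.1]
gripper_width: -0.0
```

Run:
```python
from h import *
snap('wrist','w4'); print(sensors.state()['force'],sensors.state()['position'])
crop('w4',170,190,460,330,2.7,'w4a')
```

```text
[0.18132631 0.2674562  2.18316853] [ 0.45104497 -0.05711709  0.03499246]
```

View pics/w4a.png

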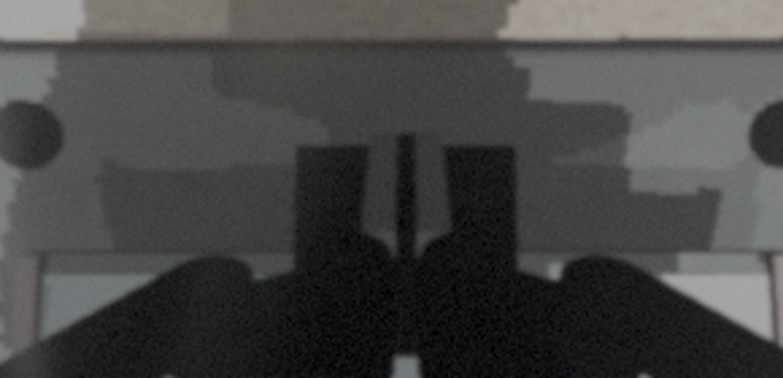

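Run:
```python
from h import *
tabest('w4',170+296/2.7,170+516/2.7,190+147/2.7)
tabest('w4',170+296/2.7,170+517/2.7,190+146/2.7)
```

```text
tab front edge stand frame mm [-131.5   -0.4   29.7]
theta from z 26.29026498430398
tab front edge stand frame mm [-132.    -0.3   30.3]
theta from z 25.86122200308387
```

arm_command(
  plan=[
    [0,0,-2,0,0,0,-1],
    [0,0,-1.5,0,0,0,-1],
    [0,0,0,0,0,0,-1],
    [0,0,0,0,0,0,-1],
  ],
)

```text
clock: 4.4
position: [0.45, -0.0571, 0.0316]
eef_rot: [0.485, -0.514, 0.486, 0.515]
force: [-0.2, -1.3, -0.0]
gripper_width: 0.002
```

Run:
```python
from h import *
snap('wrist','w5'); print(sensors.state()['force'],sensors.state()['position'],sensors.state()['joint_positions'].round(2))
crop('w5',170,190,460,330,2.7,'w5a')
```

```text
[ 0.42590641 -0.41163853  0.39690434] [ 0.44993108 -0.05702281  0.03157159] [-0.24  0.47  0.32  2.2  -0.3   0.51  1.94]
```

View pics/w5a.png

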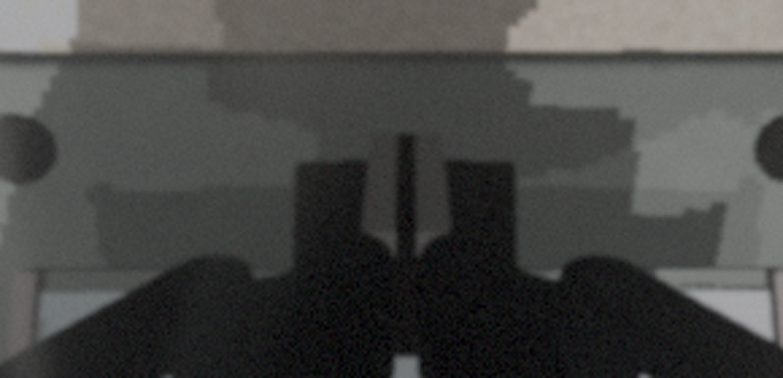

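Run:
```python
from h import *
tabest('w5',170+296/2.7,170+516/2.7,190+162/2.7)
s=load('w1')
for p in [(520,118),(552,122),(533,192),(505,190)]: print((ray(s,*p,.034)*1000).round(0))
s=load('top0');print('bottle',ray(s,192,193,.06))
```

```text
tab front edge stand frame mm [-130.1   -0.2   26.7]
theta from z 28.41549982877486
[438. 255.  34.]
[441. 302.  34.]
[547. 302.  34.]
[546. 258.  34.]
bottle [0.60091992 0.41557007 0.06      ]
```

arm_command(
  plan=[
    [-2,0,35,0,0,0,-1],
    [0,20,35,0,0,0,-1],
    [0,40,0,0,0,0,-1],
    [0,40,0,0,0,0,-1],
    [0,40,0,-0.05,0,0,-1],
    [10,38,0,-0.05,0,0,-1],
    [38,5,0,-0.05,0,0,-1],
    [38,0,-10,-0.05,0,0,-1],
    [26,0,-20,-0.05,0,0,-1],
    [0,0,-18,0,0,0,-1],
  ],
)

```text
clock: 5.28
position: [0.5655, 0.1266, 0.0525]
eef_rot: [-0.418, 0.573, -0.543, -0.45]
force: [-0.4, 1.0, 0.3]
gripper_width: 0.003
```

Run:
```python
from h import *
s=snap('wrist','w6'); print(sensors.state()['force'],sensors.state()['position'],sensors.state()['joint_positions'].round(2))
print(proj(s,pt(-.05,.085,.07)))
```

```text
[-2.20363262 -0.93413325 -2.36517422] [0.56062072 0.12470136 0.04899939] [-0.77  0.65  0.46  1.85 -0.06  0.79  1.3 ]
[134.38252122 164.8580805 ]
```

View pics/w6.png

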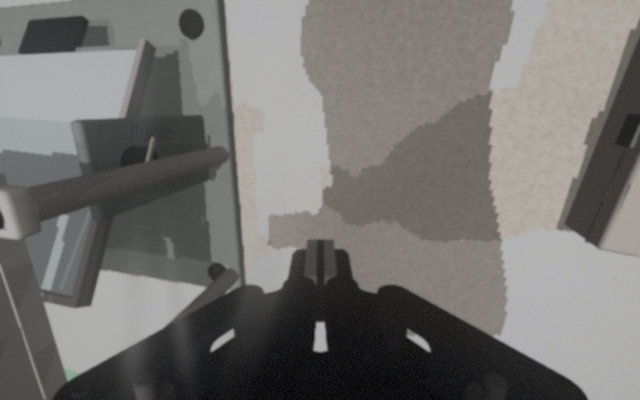

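Run:
```python
from h import *
crop('w6',60,90,230,220,4.6,'w6a')
```

```text
(no output)
```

View pics/w6a.png

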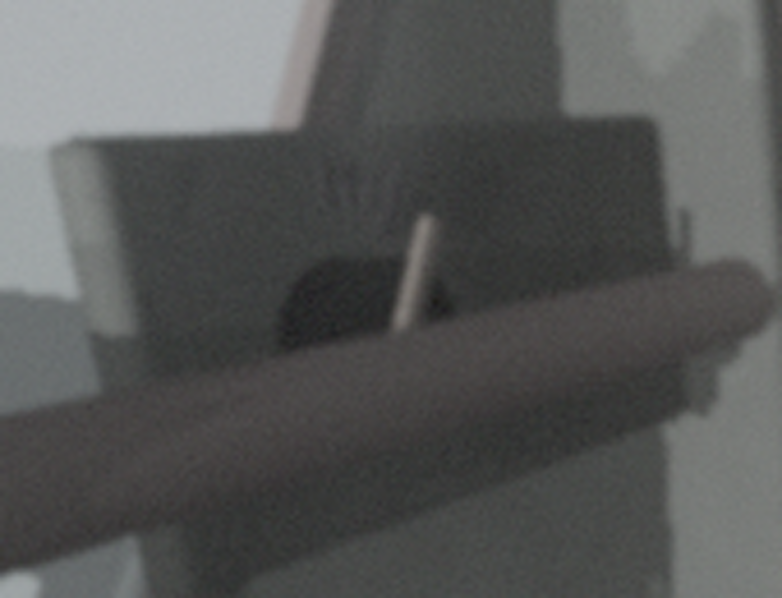

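Run:
```python
from h import *
acc=np.zeros((400,640),float)
for i in range(6): acc+=cv2.cvtColor(np.asarray(imaging.snapshot('wrist')['frame']),cv2.COLOR_RGB2GRAY)
acc/=6
np.save('acc.npy',acc)
c=acc[110:165,110:190]; c=np.clip((c-40)/(110-40),0,1)*255
cv2.imwrite('pics/w6b.png',cv2.resize(c.astype(np.uint8),None,fx=10,fy=10,interpolation=cv2.INTER_CUBIC))
print(sensors.state()['clock'])
```

```text
5.6333
```

View pics/w6b.png

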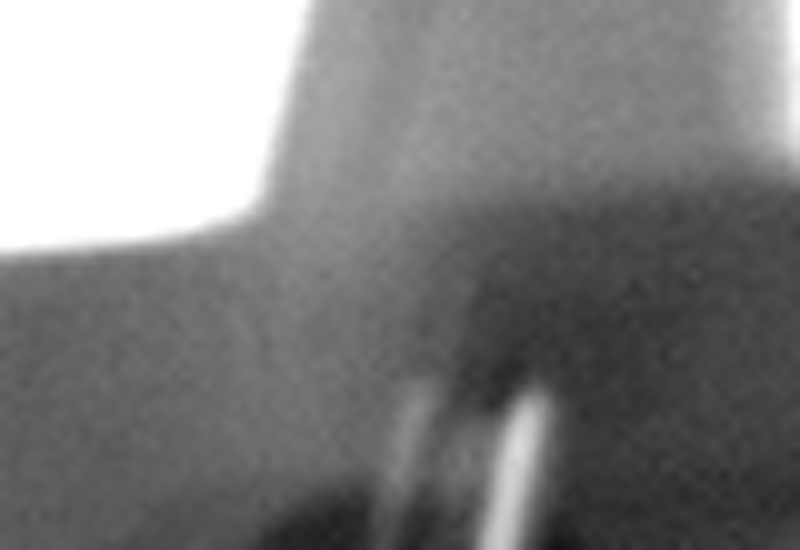

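Run:
```python
from h import *
acc=np.zeros((400,640),float)
for i in range(4):
    s=imaging.snapshot('wrist')
    acc+=cv2.cvtColor(np.asarray(s['frame']),cv2.COLOR_RGB2GRAY)
acc/=4
pickle.dump(s,open('pics/w7.pkl','wb')); np.save('pics/w7.npy',acc)
c=acc[110:170,110:190]; c=np.clip((c-45)/(95-45),0,1)*255
cv2.imwrite('pics/w7b.png',cv2.resize(c.astype(np.uint8),None,fx=10,fy=10,interpolation=cv2.INTER_CUBIC))
print(sensors.state()['position'])
```

```text
[0.56077707 0.12325127 0.05470364]
```

View pics/w7b.png

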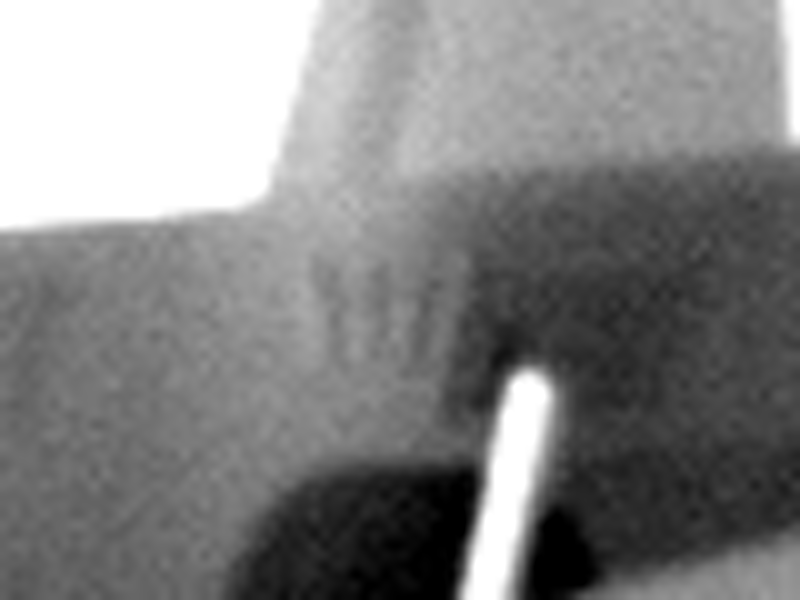

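Run:
```python
from h import *
acc=np.load('pics/w7.npy')
cv2.imwrite('pics/w7f.png',np.clip(acc*1.3,0,255).astype(np.uint8))
crop('w7f',0,0,260,310,1.9*1.0,'w7fa')
```

```text
(no output)
```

View pics/w7fa.png

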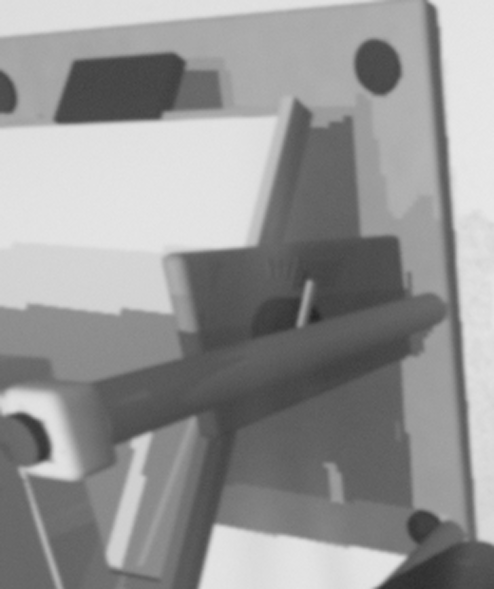

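Run:
```python
from h import *
crop('w7f',120,40,180,140,6,'w7c1')
crop('w7f',50,200,140,320,5,'w7c2')
a=cv2.imread('pics/w7c1.png');b=cv2.imread('pics/w7c2.png')
c=np.zeros((600,820,3),np.uint8);c[:,:360]=a;c[:,365:815]=b;cv2.imwrite('pics/w7c.png',c[:, :800])
```

```text
(no output)
```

View pics/w7c.png

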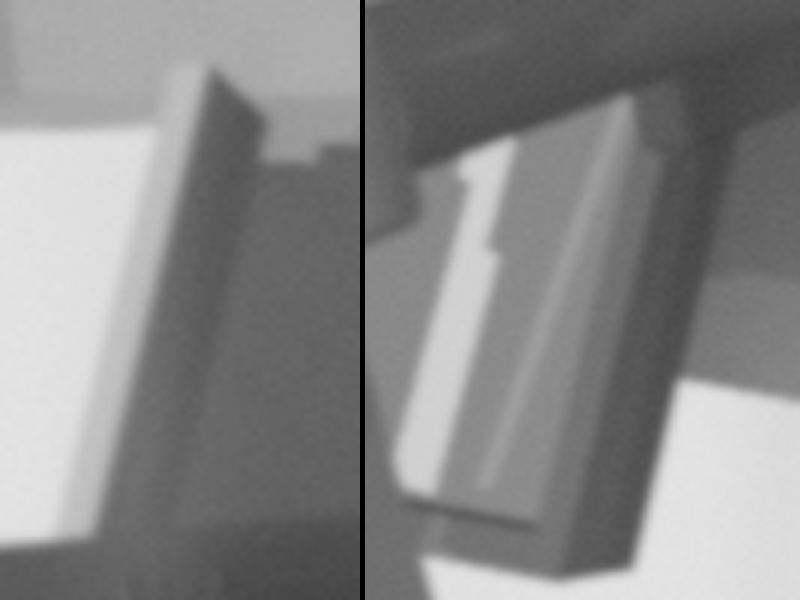

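```bash
cat >> h.py <<'E'
def ang(s,p,q,aa=.06):
    T=np.array(s['camera_from_world']);R=T[:3,:3]
    X=np.array([np.cos(aa),np.sin(aa),0]);Y=np.array([-np.sin(aa),np.cos(aa),0])
    r=[]
    for u,v in (p,q):
        d=R.T@np.array([(u-s['cx'])/s['fx'],(v-s['cy'])/s['fy'],1]); d=d/(d@Y); r.append((d@X,d[2]))
    dx,dz=np.subtract(r[0],r[1]); return np.degrees(np.arctan2(dz,dx))
E
python3 - <<'E'
from h import *
s=load('w7')
for aa in (.055,.06,.065):
  print(ang(s,(89.6,315.6),(154.8,51.3),aa),ang(s,(110+46/10,110+60),(110+52.8,110+38),aa))
# pointer ; ticks
print('pointer',ang(s,(110+47.5,110+58),(110+52.8,110+38.5)))
for t in [((325,260),(333,360)),((380,265),(378,360)),((438,260),(420,360)),((465,265),(448,400))]:
  print(ang(s,(110+t[1][0]/10,110+t[1][1]/10),(110+t[0][0]/10,110+t[0][1]/10)))
E
```

```text
-151.8405667337805 -100.80900950522131
-151.60645321566798 -100.78834534774211
-151.37396588816603 -100.76802151068638
pointer -148.49949690842425
-173.70993137674472
-166.45467012266897
-155.13501829415827
-158.83576776148533
```

The mirror rail edge gives 28.4°, and the tab measurement agrees. Going back to press about 2.2 mm further.

arm_command(
  plan=[
    [0,0,25,0.05,0,0,-1],
    [-36,0,20,0.05,0,0,-1],
    [-38,-5,0,0.05,0,0,-1],
    [-37,-15,0,0.05,0,0,-1],
    [0,-40,0,0.05,0,0,-1],
    [0,-40,0,0,0,0,-1],
    [0,-40,0,0,0,0,-1],
    [0,-40,0,0,0,0,-1],
    [0,0,0,0,0,0,-1],
    [0,0,0,0,0,0,-1],
  ],
)

```text
clock: 6.67
position: [0.4496, -0.057, 0.0994]
eef_rot: [-0.487, 0.513, -0.487, -0.513]
force: [0.5, 0.9, 0.3]
gripper_width: 0.002
```

Run:
```python
from h import *
st,R=tool();print(st['clock'],st['position'],st['force'],R.round(3))
```

```text
6.6667 [ 0.44958649 -0.05699954  0.0993711 ] [0.48004726 0.91063721 0.26978148] [[ 0.    -0.999 -0.052]
 [ 0.    -0.052  0.999]
 [-1.    -0.     0.   ]]
```

arm_command(
  plan=[
    [0,0,-30,0,0,0,-1],
    [0,0,-25,0,0,0,-1],
    [0,0,-8,0,0,0,-1],
    [0,0,-4,0,0,0,-1],
    [0,0,-2,0,0,0,-1],
    [0,0,-1.1,0,0,0,-1],
    [0,0,0,0,0,0,-1],
    [0,0,0,0,0,0,-1],
    [0,0,0,0,0,0,-1],
  ],
)

```text
clock: 7.42
position: [0.4502, -0.0541, 0.0293]
eef_rot: [0.485, -0.514, 0.485, 0.514]
force: [-1.4, 2.0, 3.4]
gripper_width: 0.001
```

Run:
```python
from h import *
st,R=tool();print(st['clock'],st['position'],st['force'])
snap('wrist','w8');crop('w8',170,190,460,330,2.7,'w8a')
```

```text
7.4167 [ 0.45016313 -0.0541236   0.02932365] [-1.37848876  2.02643758  3.3920754 ]
```

View pics/w8a.png

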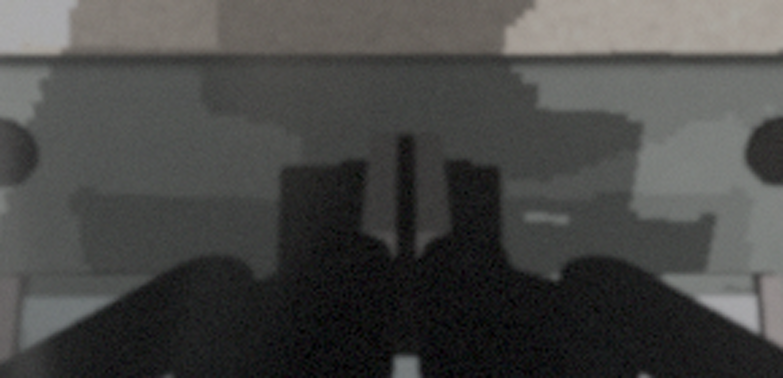

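arm_command(
  plan=[
    [-1,0,35,0,0,0,-1],
    [0,20,35,0,0,0,-1],
    [0,40,0,0,0,0,-1],
    [0,40,0,0,0,0,-1],
    [0,40,0,-0.05,0,0,-1],
    [10,38,0,-0.05,0,0,-1],
    [38,5,0,-0.05,0,0,-1],
    [38,0,-10,-0.05,0,0,-1],
    [26,0,-20,-0.05,0,0,-1],
    [0,0,-18,0,0,0,-1],
  ],
)

```text
clock: 8.3
position: [0.5669, 0.1293, 0.05]
eef_rot: [-0.418, 0.573, -0.543, -0.45]
force: [-1.3, 0.7, -0.8]
gripper_width: 0.002
```

Run:
```python
from h import *
tabest('w8',170+281/2.7,170+501/2.7,190+168/2.7)
for i in range(4): imaging.snapshot('wrist')
acc=np.zeros((400,640),float)
for i in range(4):
    s=imaging.snapshot('wrist')
    acc+=cv2.cvtColor(np.asarray(s['frame']),cv2.COLOR_RGB2GRAY)
acc/=4
pickle.dump(s,open('pics/w9.pkl','wb')); cv2.imwrite('pics/w9f.png',np.clip(acc*1.3,0,255).astype(np.uint8))
crop('w9f',120,40,180,140,6,'w9c1')
crop('w9f',50,200,140,320,5,'w9c2')
a=cv2.imread('pics/w9c1.png');b=cv2.imread('pics/w9c2.png')
c=np.zeros((600,820,3),np.uint8);c[:,:360]=a;c[:,365:815]=b;cv2.imwrite('pics/w9c.png',c[:, :800])
print(sensors.state()['clock'],sensors.state()['position'])
```

```text
tab front edge stand frame mm [-128.6   -0.3   24.8]
theta from z 29.778362562244453
8.7 [0.56105109 0.12558114 0.05211932]
```

View pics/w9c.png

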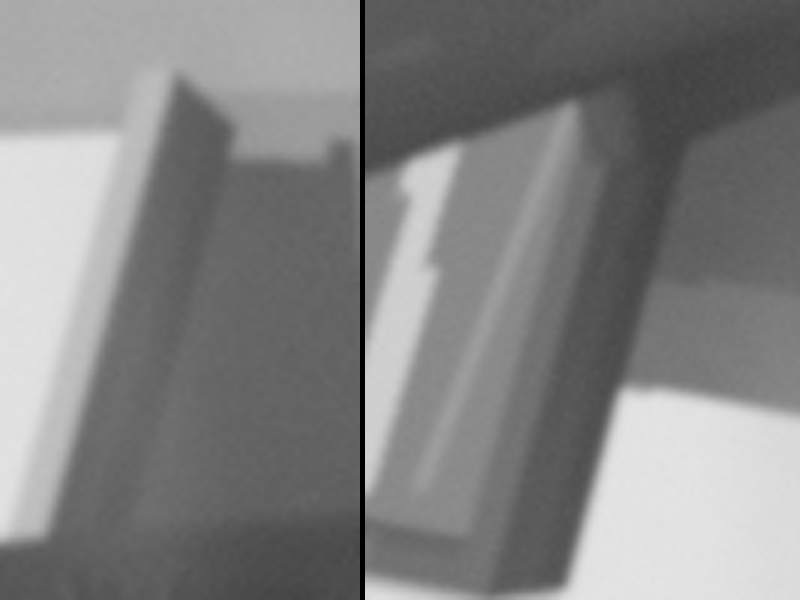

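Run:
```python
from h import *
s=load('w9')
print(180+ang(s,(75.4,319),(149.2,52.5)),180+ang(s,(98,233),(128.3,129.2)))
st,R=tool();print(R.round(3),st['position'],st['joint_positions'].round(2))
```

```text
29.842911557758782 30.69698394137737
[[ 0.    -0.998 -0.057]
 [-0.242 -0.055  0.969]
 [-0.97   0.014 -0.242]] [0.56105109 0.12558114 0.05211932] [-0.77  0.65  0.46  1.85 -0.06  0.79  1.3 ]
```

arm_command(
  plan=[
    [0,0,40,0.05,0,0,-1],
    [0,0,40,0.05,0,0,-1],
    [-3,-15,38,0.05,0,0,-1],
    [-5,-35,20,0.05,0,0,-1],
    [-6,-40,10,0.04,0,0,-1],
    [-6,-40,0,0,0,0.04,-1],
    [-6,-40,0,0,0,0.04,-1],
    [-6,-40,0,0,0,0.04,0],
    [-6,-40,0,0,0,0.04,1],
    [-6,-40,0,0,0,0.04,1],
  ],
)

```text
clock: 9.53
position: [0.5159, -0.1662, 0.2]
eef_rot: [-0.43, 0.562, -0.432, -0.559]
force: [1.6, -1.0, -0.3]
gripper_width: 0.419
```

arm_command(
  plan=[
    [-6,-40,0,0,0,0.04,1],
    [-6,-40,0,0,0,0.04,1],
    [-5,-30,-15,0,0,0.04,1],
    [0,-22,-20,0,0,0.04,1],
    [0,0,-20,0,0,0.035,1],
    [0,0,0,0,0,0,1],
    [0,0,0,0,0,0,1],
  ],
)

```text
clock: 10.12
position: [0.499, -0.2957, 0.1439]
eef_rot: [-0.374, 0.6, -0.377, -0.598]
force: [0.0, -0.1, 1.1]
gripper_width: 1.0
```

Run:
```python
from h import *
s=snap('wrist','w10')
st,R=tool();print(st['clock'],R.round(3),st['position'],st['joint_positions'].round(2),st['gripper_width'])
print(proj(s,[.5,-.2605,.056]))
```

```text
10.1667 [[ 0.002 -0.899 -0.437]
 [-0.006 -0.437  0.899]
 [-1.     0.001 -0.006]] [ 0.49995709 -0.29552937  0.14475384] [ 0.16  0.46  0.4   1.82 -0.22  0.9   2.67] 0.9973779334143918
[359.28623125 221.85529453]
```

View pics/w10.png

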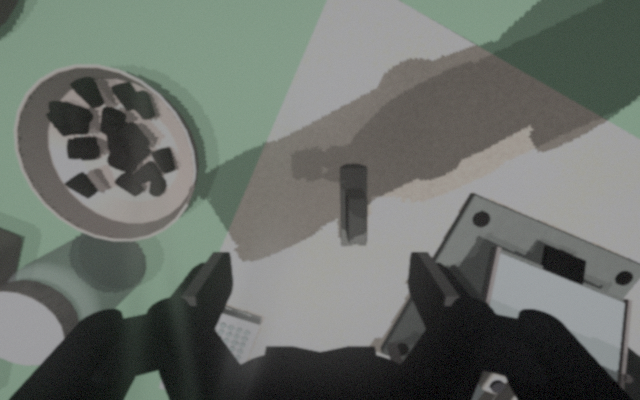

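Run:
```python
from h import *
crop('w10',310,150,400,260,5.4,'w10a')
```

```text
(no output)
```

View pics/w10a.png

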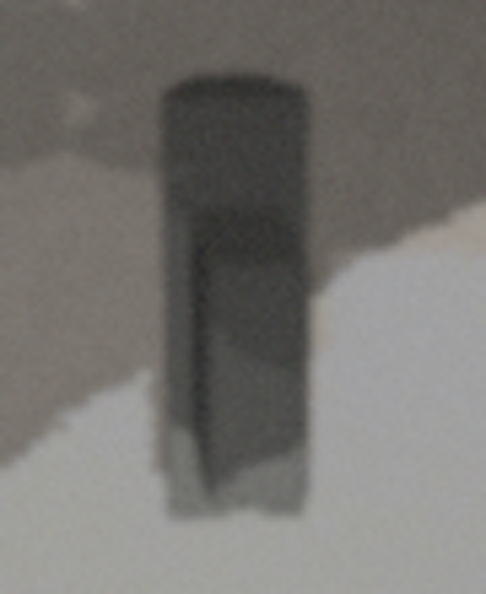

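Run:
```python
from h import *
s=load('w10')
P=[(ray(s,310+(a+.5)/5.4-.5,150+(b+.5)/5.4-.5,.022)*1000) for a,b in [(165,95),(308,95),(168,515),(305,515)]]
print(np.round(P,1),np.mean(P,0))
d=(P[2]+P[3]-P[0]-P[1]);print(np.degrees(np.arctan2(d[1],d[0])),np.linalg.norm(d)/2,np.linalg.norm(P[1]-P[0]))
```

```text
[[ 471.7 -290.2   22. ]
 [ 461.4 -269.1   22. ]
 [ 539.2 -255.3   22. ]
 [ 528.5 -233.3   22. ]] [ 500.22553828 -261.96235142   22.        ]
27.696537065529384 76.01518212374086 23.480089001094598
```

arm_command(
  plan=[
    [0,17,-5,0,0,0,1],
    [0,17,-15,0,0,0,1],
    [0,0,-30,0,0,0,1],
    [0,0,-30,0,0,0,1],
    [0,0,-20,0,0,0,1],
    [0,0,-10,0,0,0,1],
    [0,0,-7,0,0,0,1],
    [0,0,0,0,0,0,1],
    [0,0,0,0,0,0,1],
  ],
)

```text
clock: 10.92
position: [0.5008, -0.2623, 0.0279]
eef_rot: [-0.373, 0.602, -0.376, -0.598]
force: [0.1, -0.9, 0.2]
gripper_width: 1.005
```

Run:
```python
from h import *
s=snap('wrist','w11')
st,R=tool();print(st['clock'],R.round(3),st['position'],st['joint_positions'].round(2),st['force'])
```

```text
10.9667 [[ 0.003 -0.899 -0.438]
 [-0.007 -0.438  0.899]
 [-1.     0.    -0.008]] [ 0.50082684 -0.26249765  0.02808395] [ 0.17  0.6   0.3   1.94 -0.28  0.64  2.67] [ 0.07211764  1.45278536 -0.32412929]
```

View pics/w11.png

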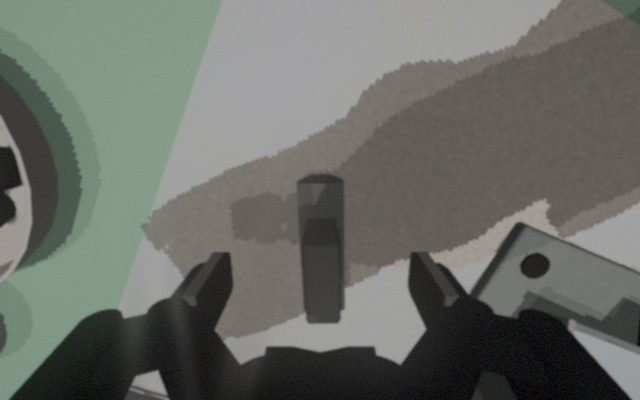

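The grip at (322,265) sits midway between the pads at columns 232 and 411, so I'm closing.

arm_command(
  plan=[
    [0,0,0,0,0,0,-1],
    [0,0,0,0,0,0,-1],
    [0,0,0,0,0,0,-1],
    [0,0,0,0,0,0,-1],
    [0,0,0,0,0,0,-1],
    [0,0,0,0,0,0,-1],
    [0,0,0,0,0,0,-1],
    [0,0,0,0,0,0,-1],
  ],
)

```text
clock: 11.63
position: [0.5, -0.2623, 0.0268]
eef_rot: [-0.373, 0.601, -0.377, -0.598]
force: [-0.1, 0.4, 3.3]
gripper_width: 0.175
```

arm_command(
  plan=[
    [0,0,5,0,0,0,-1],
    [0,0,15,0,0,0,-1],
    [0,0,30,0,0,0,-1],
    [0,0,35,0,0,0,-1],
    [0,0,35,0,0,0,-1],
    [0,0,35,0,0,0,-1],
    [0,0,35,0,0,0,-1],
    [0,0,20,0,0,0,-1],
    [0,0,0,0,0,0,-1],
    [0,0,0,0,0,0,-1],
  ],
)

```text
clock: 12.47
position: [0.5001, -0.2623, 0.2377]
eef_rot: [-0.374, 0.602, -0.376, -0.597]
force: [-0.0, 1.1, -1.8]
gripper_width: 0.177
```

Run:
```python
from h import *
s=snap('wrist','w12')
st,R=tool();print(st['clock'],R.round(3),st['position'],st['joint_positions'].round(2),st['force'],st['gripper_width'])
crop('w12',250,190,390,300,5.5,'w12a')
```

```text
12.5167 [[ 0.001 -0.899 -0.438]
 [-0.006 -0.438  0.899]
 [-1.     0.002 -0.005]] [ 0.49945527 -0.26179365  0.23627531] [ 0.08  0.34  0.41  1.75 -0.15  1.09  2.56] [ 0.30052385  0.02140658 -1.44450018] 0.17666799702357008
```

View pics/w12a.png

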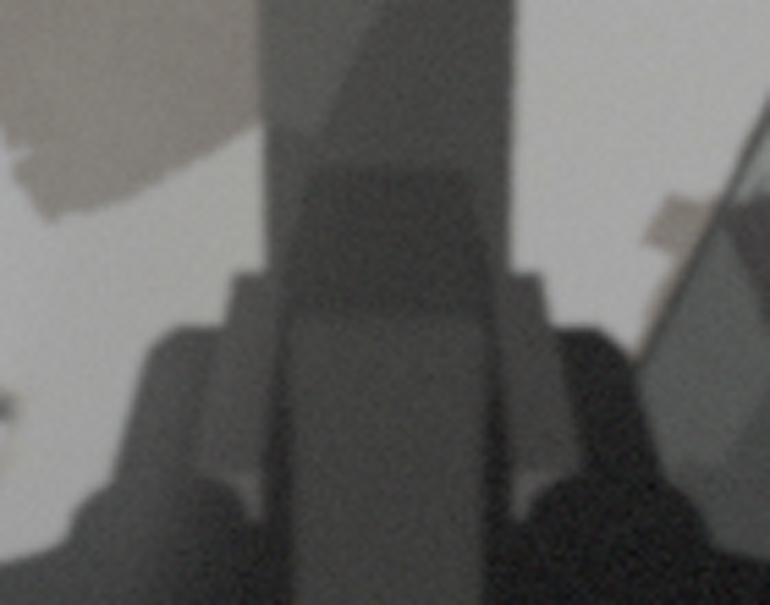

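arm_command(
  plan=[
    [10,20,10,0,0,-0.04,-1],
    [16,34,10,0,0,-0.04,-1],
    [18,34,10,0,0,-0.04,-1],
    [18,34,10,0,0,-0.04,-1],
    [18,34,10,0,0,-0.04,-1],
    [18,34,10,0,0,-0.04,-1],
    [18,34,0,0,0,-0.04,-1],
    [14,25,0,0,0,-0.04,-1],
    [10,13,0,0,0,-0.04,-1],
    [0,0,0,0,0,-0.033,-1],
  ],
)

```text
clock: 13.35
position: [0.6405, 0.0058, 0.2934]
eef_rot: [0.481, -0.516, 0.486, 0.516]
force: [-0.1, 0.9, -1.4]
gripper_width: 0.177
```

arm_command(
  plan=[
    [0,0,0,0,0,0,-1],
    [0,0,0,0,0,0,-1],
    [0,0,0,0,0,0,-1],
  ],
)

```text
clock: 13.6
position: [0.6391, -0.0012, 0.2956]
eef_rot: [-0.482, 0.516, -0.487, -0.514]
force: [0.5, -0.1, -1.0]
gripper_width: 0.174
```

Run:
```python
from h import *
s=snap('wrist','w13')
st,R=tool();print(st['clock'],R.round(3),st['position'],st['joint_positions'].round(2),st['force'],st['gripper_width'])
for y in (.078,-.078): print(proj(s,pt(0,y,.147)))
```

```text
13.65 [[-0.002 -0.998 -0.06 ]
 [-0.006 -0.059  0.998]
 [-1.     0.003 -0.006]] [ 0.63923183 -0.00125323  0.29604112] [-0.36  0.43  0.42  1.46 -0.17  1.29  1.7 ] [-0.64184152  0.2442219  -0.24475366] 0.17281676464667858
[357.43668588 118.69828903]
[190.48343571 118.79680024]
```

View pics/w13.png

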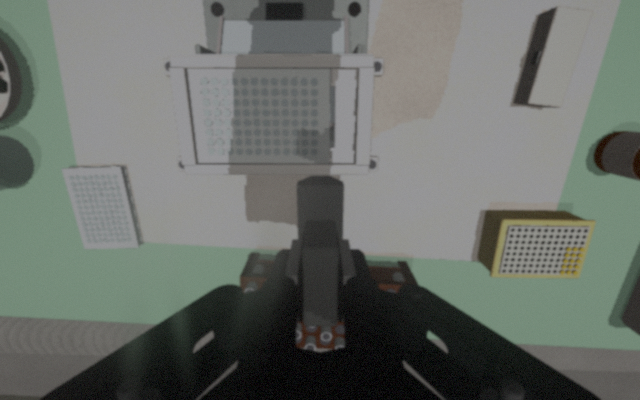

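Run:
```python
from h import *
im=cv2.imread('pics/w13.png');cv2.imwrite('pics/w13g.png',cv2.convertScaleAbs(im,alpha=1.6,beta=-40))
crop('w13g',155,45,255,185,4.2,'a');crop('w13g',290,45,390,185,4.2,'b')
a=cv2.imread('pics/a.png');b=cv2.imread('pics/b.png');print(a.shape)
cv2.imwrite('pics/w13a.png',np.hstack([a[:,:390],b[:,:400]]))
```

```text
(588, 420, 3)
```

View pics/w13a.png

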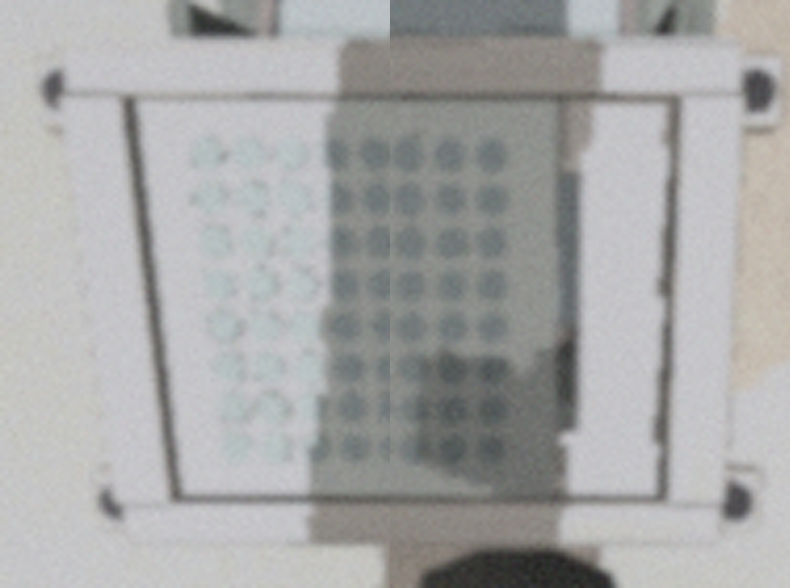

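Run:
```python
from h import *
s=load('w13')
L=lambda a,b,z: ray(s,155+(a+.5)/4.2-.5,45+(b+.5)/4.2-.5,z)
Rr=lambda a,b,z: ray(s,290+(a-390+.5)/4.2-.5,45+(b+.5)/4.2-.5,z)
def sf(p): q=p-O; return np.round([q@X*1e3,q@Y*1e3],1)
for n,p in [('stop+ front top',Rr(681,110,.147)),('stop+ back top',Rr(670,485,.147)),('plate+ edge front',Rr(558,110,.1474)),('plate+ edge back',Rr(562,420,.1474)),
 ('stop- front top',L(126,110,.147)),('stop- back',L(171,480,.147)),('plate- front',L(134,110,.1474)),('plate- back',L(180,480,.1474)),
 ('fence front inner top',Rr(500,98,.143)),('fence back inner',Rr(500,498,.143)),
 ('stageBL post',Rr(760,90,.143))]: print(n,sf(p),(p*1000).round(1))
```

```text
stop+ front top [-41.4  77.8] [533.3  25.7 147. ]
stop+ back top [38.9 78.3] [613.4  31.  147. ]
plate+ edge front [-41.4  51.7] [ 5.349e+02 -4.000e-01  1.474e+02]
plate+ edge back [23.9 53.2] [600.    5.  147.4]
stop- front top [-41.6 -78. ] [ 542.4 -129.8  147. ]
stop- back [ 37.8 -78.1] [ 621.7 -125.2  147. ]
plate- front [-41.6 -76.1] [ 542.4 -127.9  147.4]
plate- back [ 37.7 -75.8] [ 621.5 -122.9  147.4]
fence front inner top [-44.2  39.3] [532.8 -12.9 143. ]
fence back inner [42.7 38.9] [619.6  -8.1 143. ]
stageBL post [-45.7  95. ] [528.   42.6 143. ]
```

arm_command(
  plan=[
    [-16,4,-20,0,0,0,-1],
    [-16,4,-20,0,0,0,-1],
    [-16,4,-20,0,0,0,-1],
    [-12,3.2,-20,0,0,0,-1],
    [-4.4,0,-15,0,0,0,-1],
    [0,0,-6,0,0,0,-1],
    [0,0,0,0,0,0,-1],
    [0,0,0,0,0,0,-1],
    [0,0,0,0,0,0,-1],
  ],
)

```text
clock: 14.4
position: [0.5766, 0.0146, 0.1968]
eef_rot: [-0.484, 0.516, -0.486, -0.513]
force: [-0.2, -0.1, -0.6]
gripper_width: 0.178
```

Run:
```python
from h import *
s=snap('wrist','w14');snap('top','t14')
st,R=tool();print(st['clock'],R.round(3),st['position'],st['joint_positions'].round(2),st['force'],st['gripper_width'])
q=st['position']-O;print('tcp in stand',q@X*1e3,q@Y*1e3)
im=cv2.imread('pics/w14.png');cv2.imwrite('pics/w14g.png',cv2.convertScaleAbs(im,alpha=1.6,beta=-40))
crop('w14g',180,100,400,300,3,'w14a')
```

```text
14.5 [[ 0.001 -0.998 -0.06 ]
 [-0.006 -0.06   0.998]
 [-1.    -0.    -0.006]] [0.57641292 0.01477861 0.19661   ] [-0.41  0.4   0.4   1.76 -0.17  1.01  1.68] [-0.68266085  0.22699016 -1.33389986] 0.1800814812056853
tcp in stand 0.9725171832735849 64.33605991688886
```

View pics/w14a.png

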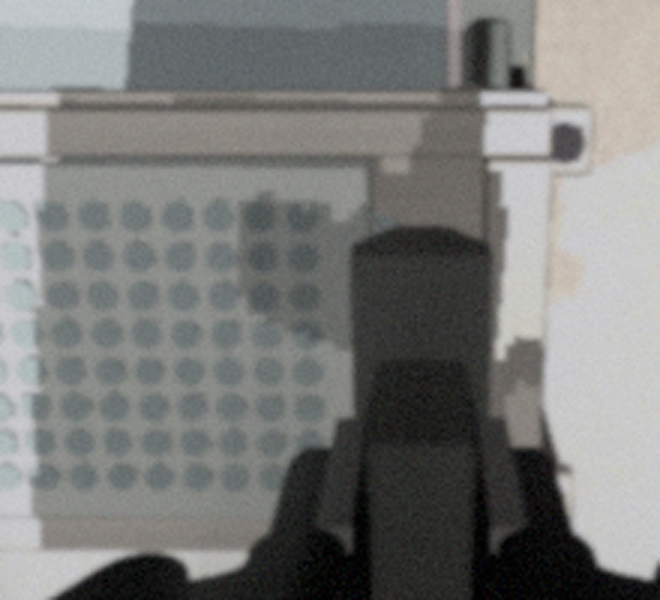

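Run:
```python
from h import *
s=load('w14')
def f(a,b,z):
    q=ray(s,180+(a+.5)/3-.5,100+(b+.5)/3-.5,z)-O; return np.round([q@X*1e3,q@Y*1e3],1)
print(f(352,255,.1916),f(490,255,.1916),f(356,360,.1916),f(485,360,.1916),'gripfront',f(375,443,.2256),f(473,443,.2256))
print('plate+',f(371,180,.1474),'fence inner',f(280,158,.143),'stop',f(488,180,.147),f(497,180,.147))
```

```text
[-35.8  51.9] [-35.9  75.1] [-16.9  52.2] [-16.9  74.7] gripfront [-18.   57.3] [-18.1  70.9]
plate+ [-40.5  52.6] fence inner [-44.5  32.7] stop [-40.4  77.6] [-40.4  79.5]
```

arm_command(
  plan=[
    [-2,0,-8,0,0,0,-1],
    [0,0,-8,0,0,0,-1],
    [0,0,-4,0,0,0,-1],
    [0,0,-4,0,0,0,-1],
    [0,0,0,0,0,0,-1],
  ],
)

```text
clock: 14.92
position: [0.5728, 0.0151, 0.1704]
eef_rot: [-0.482, 0.516, -0.487, -0.514]
force: [-0.8, 1.0, -1.2]
gripper_width: 0.178
```

arm_command(
  plan=[
    [0,0,-2,0,0,0,-1],
    [0,0,-2,0,0,0,-1],
    [0,0,-2,0,0,0,-1],
    [0,0,-1,0,0,0,-1],
    [0,0,0,0,0,0,-1],
  ],
)

```text
clock: 15.33
position: [0.5733, 0.0151, 0.1644]
eef_rot: [-0.483, 0.516, -0.487, -0.514]
force: [0.6, -0.3, -0.7]
gripper_width: 0.178
```

arm_command(
  plan=[
    [0,0,-1,0,0,0,-1],
    [0,0,-1,0,0,0,-1],
    [0,0,-1,0,0,0,-1],
    [0,0,0,0,0,0,-1],
    [0,0,0,0,0,0,-1],
  ],
)

```text
clock: 15.75
position: [0.5734, 0.0151, 0.1616]
eef_rot: [-0.483, 0.516, -0.487, -0.514]
force: [-0.1, -1.4, -0.5]
gripper_width: 0.178
```

arm_command(
  plan=[
    [0,0,-1,0,0,0,-1],
    [0,0,-0.5,0,0,0,-1],
    [0,0,0,0,0,0,-1],
  ],
)

```text
clock: 16.0
position: [0.5734, 0.0151, 0.16]
eef_rot: [-0.483, 0.516, -0.487, -0.514]
force: [-0.2, -0.2, -0.3]
gripper_width: 0.175
```

arm_command(
  plan=[
    [0,0,-0.7,0,0,0,-1],
    [0,0,-0.7,0,0,0,-1],
    [0,0,0,0,0,0,-1],
  ],
)

```text
clock: 16.25
position: [0.5734, 0.015, 0.1598]
eef_rot: [-0.483, 0.516, -0.486, -0.514]
force: [-5.0, -0.7, 10.9]
gripper_width: 0.182
```

arm_command(
  plan=[
    [0,0,-0.5,0,0,0,-1],
    [0,0,0,0,0,0,-1],
  ],
)

```text
clock: 16.42
position: [0.5734, 0.0151, 0.1598]
eef_rot: [-0.483, 0.516, -0.486, -0.514]
force: [-6.5, -0.5, 17.0]
gripper_width: 0.175
```

arm_command(
  plan=[
    [0,0,0.5,0,0,0,-1],
    [0,0,0.4,0,0,0,-1],
    [0,0,0,0,0,0,-1],
  ],
)

```text
clock: 16.67
position: [0.5734, 0.0151, 0.1599]
eef_rot: [-0.483, 0.516, -0.486, -0.514]
force: [-3.8, 0.5, 8.7]
gripper_width: 0.178
```

arm_command(
  plan=[
    [0,-0.7,0,0,0,0,-1],
    [0,-0.7,0,0,0,0,-1],
    [0,-0.6,0,0,0,0,-1],
    [0,0,0,0,0,0,-1],
  ],
)

```text
clock: 17.0
position: [0.5738, 0.0143, 0.1599]
eef_rot: [-0.483, 0.516, -0.486, -0.514]
force: [-2.8, 2.3, 7.1]
gripper_width: 0.176
```

Run:
```python
from h import *
for i in range(3): imaging.snapshot('wrist'); print(sensors.state()['force'].round(1))
s=snap('wrist','w15')
st,R=tool();print(st['clock'],st['position'])
q=st['position']-O;print('tcp in stand',q@X*1e3,q@Y*1e3)
im=cv2.imread('pics/w15.png');cv2.imwrite('pics/w15g.png',cv2.convertScaleAbs(im,alpha=1.6,beta=-40))
crop('w15g',80,100,400,300,2.5,'w15a')
```

```text
[-2.1  3.1  7. ]
[-2.4  3.   6.2]
[-1.7  3.8  7.3]
17.2 [0.573793   0.01429762 0.15983223]
tcp in stand -1.6715299891308992 64.0130395327145
```

View pics/w15a.png

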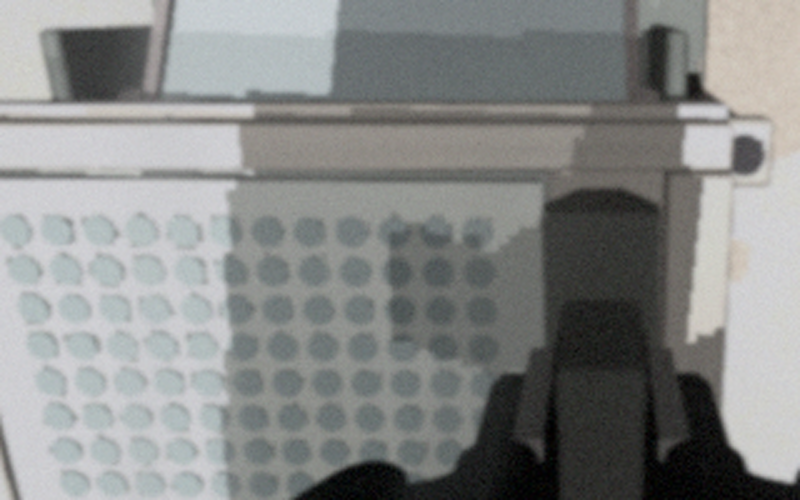

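arm_command(
  plan=[
    [0,0,0.3,0,0,0,-1],
    [0,-0.6,0,0,0,0,-1],
    [0,-0.6,0,0,0,0,-1],
    [0,0,0,0,0,0,-1],
    [0,0,0,0,0,0,-1],
  ],
)

```text
clock: 17.62
position: [0.5739, 0.0124, 0.1598]
eef_rot: [-0.483, 0.516, -0.486, -0.514]
force: [-0.7, 1.7, 6.2]
gripper_width: 0.175
```

arm_command(
  plan=[
    [0,-0.6,0,0,0,0,-1],
    [0,-0.6,0,0,0,0,-1],
    [0,0,0,0,0,0,-1],
    [0,0,0,0,0,0,-1],
  ],
)

```text
clock: 17.95
position: [0.574, 0.012, 0.1599]
eef_rot: [-0.483, 0.516, -0.486, -0.514]
force: [-0.0, 4.9, 5.3]
gripper_width: 0.178
```

arm_command(
  plan=[
    [0,-0.6,0,0,0,0,-1],
    [0,0,0,0,0,0,-1],
    [0,0,0,0,0,0,-1],
  ],
)

```text
clock: 18.2
position: [0.5739, 0.0119, 0.1598]
eef_rot: [-0.483, 0.516, -0.485, -0.514]
force: [-0.4, 6.8, 5.8]
gripper_width: 0.174
```

Run:
```python
from h import *
for i in range(3): imaging.snapshot('wrist'); print(sensors.state()['force'].round(1))
s=snap('wrist','w16');snap('top','t16');snap('scene','s16')
st,R=tool();print(st['clock'],st['position'],R.round(3))
im=cv2.imread('pics/w16.png');cv2.imwrite('pics/w16g.png',cv2.convertScaleAbs(im,alpha=1.6,beta=-40))
crop('w16g',30,110,350,310,2.5,'w16a')
crop('w16g',30,150,140,270,5,'w16b')
```

```text
[0.2 6.7 6.2]
[-0.2  5.6  5.5]
[-0.5  7.5  6.7]
18.5 [0.57399467 0.01189473 0.1598597 ] [[-0.    -0.998 -0.061]
 [-0.004 -0.061  0.998]
 [-1.     0.    -0.004]]
```

View pics/w16a.png

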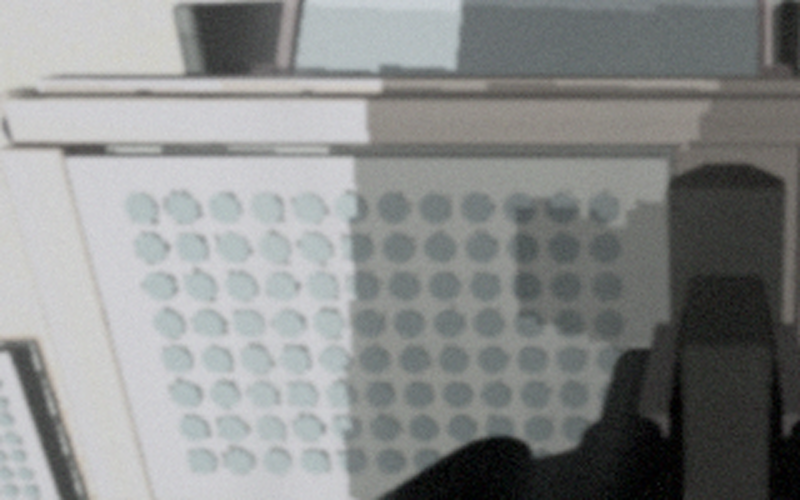

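View pics/w16b.png

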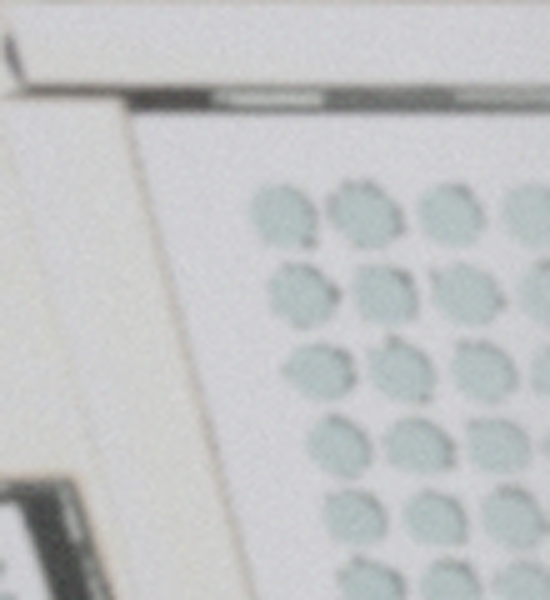

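Run:
```python
from h import *
s=load('w16')
def f(a,b,z):
    q=ray(s,30+(a+.5)/2.5-.5,110+(b+.5)/2.5-.5,z)-O; return np.round([q@X*1e3,q@Y*1e3],1)
print('plate+',f(668,162,.1474),'line-',f(67,160,.147),f(150,490,.147),'filler',f(669,188,.155),f(784,188,.155))
crop('t16',180,80,480,280,2.6,'t16a')
```

```text
plate+ [-42.2  48.8] line- [-42.3 -78. ] [ 39.8 -79. ] filler [-38.6  49.5] [-38.6  72.7]
```

View pics/t16a.png

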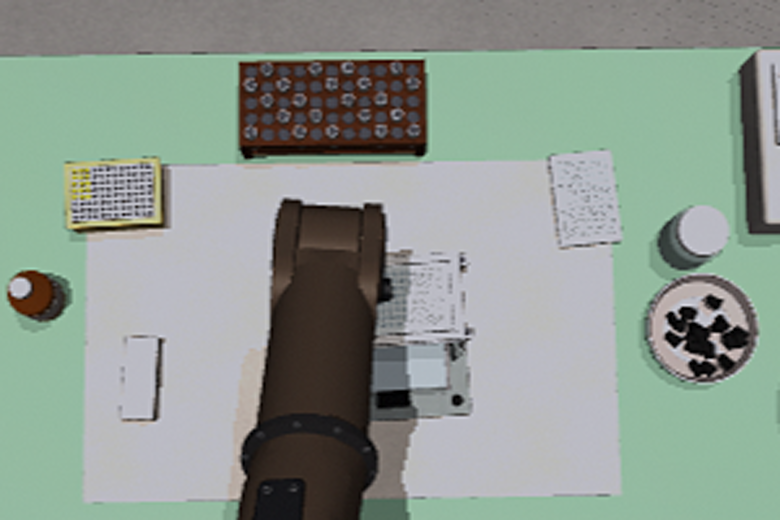

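The plate's line at the −y stop is closed along its visible length, the filler is seated and pressed, and the other objects look unmoved. Handing in.

Run:
```python
from h import *
print(workorder.sign_off()); st=sensors.state(); print(st['clock'],st['force'],st['gripper_width'])
```

```text
the job is handed in; nothing more can be done
None
the job is handed in; nothing more can be done
```

The stand is ready: the mirror is at about 30°, the filler sits on the stage floor in the wide left (+y) gap, and the plate is pressed flush against the right (−y) stop. I handed the job in at about 18.5 s, with the arm still holding the filler.

- **Mirror:** I pressed the tab in steps. The tab's position and the mirror's side rail both gave 29.8° at the end, though a shorter stretch of the same rail read 30.7°. The ticks on the bracket were too faint to read, so the pointer scale did not confirm the angle. I did not measure the angle again after placing the filler.
- **Filler:** It touched the floor with the tool at 159.8 mm, the height I expected, with up to 17 N downward for a moment, then about 6 N.
- **Plate:** It stopped moving under a steady push of about 6–7 N. The gap at the right stop closed to a thin line along the length I could see. The plate's left edge measured 48.8 mm against 49.8 mm expected for flush, which is within the camera's 2 mm accuracy.
- **Rest of the bench:** The other objects looked unmoved in the top view. The forces I read stayed below about 20 N.

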